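Seat the slide carrier on the vacuum loading station and open the valve half way

ROBOT

A 6-joint arm with a two-finger parallel gripper is mounted at the origin on the work surface. World frame = base frame: x ahead of the robot, y to its left, z up, the work surface at z = 0. Lengths are in mm, angles in rad, forces in N, time in s.
With the tool pointing down it reaches from about 275 to 1000 mm from the base axis. Payload 8.4 kg.
Tool frame: the origin (TCP) lies midway between the tips of the shut fingers; the grasp point (between the pads) lies 19 mm behind it; z points along the fingers, y is the line along which they close (so a half turn about z gives the same grasp; the last joint's range is limited). The gripper opens to 85 mm and grips with 20 to 120 N. Pads are 22 mm wide; open, the fingers measure 114 mm over their backs; the gripper's body (76 mm by 85 mm) begins 54 mm behind the grasp point. The pads swing forward as they close: fully open they stand 13 mm farther back than shut.
Start: joints at [1.228, 0.353, 1.633, -0, 1.155, -0.002], TCP at [208.899, 589.058, 231.281] pointing down, gripper open.
Joint ranges: [-2.63, 2.63], [-0.92, 2.1], [0.06, 2.66], [-1.3, 4.44], [0, 2.69], [-3.02, 3.02]. Speed limits (rad/s): [2.22, 2.22, 2.79, 3.14, 3.14, 3.14].

INTERFACE

Orientations are given as [roll, pitch, yaw] about the fixed x, y, z axes, in that order (R = Rz(yaw) Ry(pitch) Rx(roll)).
In Python, from rig import r, cams gives the robot as it stands. The module is installed in compiled form; this text tells all that it offers.
- The arm moves only by the tool send_rows, never from a script. Its argument "targets" is one flat list of numbers, 7 for each row, row after row: the shift along the tool's x, y, z in m, then the turn, a rotation vector about the tool's x, y, z in rad, then the opening, from -1 (shut) to 1 (fully open). In form: [tx, ty, tz, wx, wy, wz, fingers, tx, ty, tz, wx, wy, wz, fingers, ...]. A call has 1 to 12 rows; each row is the pose to reach, as a shift and turn from the pose commanded when the call began, along the tool's axes at that moment; what a row does not reach only later rows make up. A row lasts 1/12 s, in which the tool goes at most 41.7 mm and 7.16 degrees, less where a joint would pass 70% of its speed; a pose out of reach is approached as far as the arm can. A call with a gripper value outside its range is refused whole. The fingers move at their own pace and stop on an object; "grip_force" is the grip in N (left out, the last holds). Time passes only in rows, so rows that repeat a pose let the fingers close. It gives the time, the measured TCP pose, the force, the opening and the grip force at its end, in the units of the state.
- r.sense(): the state, without advancing time (a new reading comes with each control period).
- cams.grab_frame(name): name is "side" or "top" or "wrist"; returns a dict with "color" (384x512x3 uint8, blue, green, red), "fx", "fy", "cx", "cy" (pixels), "xyz" and "attitude" of the camera in the world. Camera axes: x right, y down, z forward; pixel columns grow to the right and rows downward; lengths in mm; the calibration is good to about 2 mm. A picture is of the moment at which its call begins. There is no depth.
- r.sign_off(): hands the job in; it is judged then, once.
The state is a dict: "clock": time; "qpos": joint angles; "qvel": joint speeds; "joint_efforts": joint torques, N m; "eef_pos": TCP position; "tcp_rot": TCP orientation; "contact_force": force on the tool from outside, world axes, zero at the start; "wrist_torque": the same for the moment, N m; "opening": opening from 0.0 (shut) to 1.0 (fully open); "grasp_force": force on a finger pad.
Only numpy, scipy, OpenCV 4.12 (cv2) and the standard library are available. Lean on these libraries where they do the work, as an engineer would, in place of code of your own. Each camera call takes 0.05 s, during which the arm holds its last target. There are 200 camera calls.

TASK

Slide the metal slide carrier across the loading station into its recessed pocket until it lies fully home, flat and square, without tipping it up on edge. Only then turn the valve handle to half open (45 degrees), so that the suction holds the carrier down. Leave the jar, the slide box and the mouse where they are.

Things in the scene. Friction and masses are not known exactly. Their poses are not given: they have to be found in the camera images.
- station: grey loading station fixed to the desk, a block 160 (x) x 380 (y) mm. Origin: centre of its underside, on the desk. Along its y: flat apron (y -190 to -40 mm), sunken pocket (y -40 to +73), end stop (+73 to +85), valve deck (+85 to +190). Apron, deck and the ledge beside the pocket (x -80 to -19) are 30 mm above the desk. The pocket meets the apron at a plain 6 mm step
- pocket (a point): centre of the pocket's floor, at station x +24.5, y +16.5, z +24 mm; axes as the station's. The pocket is 87 (x) x 113 (y) mm, 6 mm deep below the apron. A dark end stop, 12 mm thick, top 46 mm above the desk, closes its +y end
- fence (a point): point on the face of the dark straight fence, at station x +68, y -115, at apron height (z +30 mm); axes as the station's. The fence (x +68 to +80, y -190 to +85 mm, top 46 mm above the desk) runs along apron and pocket; its face, at x +68, is also the pocket's +x side wall
- carrier: loose aluminium carrier with three glass slides side by side, a flat block 84 (x) x 110 (y) x 16 (z) mm, 0.3 kg. Origin: centre of its underside. It starts on the apron, a little askew and away from the fence, y roughly along the station's y; it belongs in the pocket with y along the station's y, underside 24 mm and top 40 mm above the desk
- valve (a joint): quarter-turn valve handle, rad: 0 = shut, handle points along the station's -x; 0.785 = half open (45 degrees), midway between -x and +y; 1.571 = fully open, along the station's +y. Opens clockwise seen from above and stays where left (about 0.12 N m). White marks on the deck show 0, 45 and 90 degrees
- valve_axis (a point): point on the handle's upright turning axis, at station x +20, y +145, 76 mm above the desk; axes as the station's. The handle is a straight steel bar 14 mm wide, from 70 to 82 mm above the desk, reaching 85 mm out from the axis; below it, round the axis, a brass valve body of radius 17 mm, top at 60 mm; elsewhere 40 mm is free between deck and bar
- handle_tip (a point): outer end of the valve handle bar, on its centre line, 76 mm above the desk, 85 mm from the axis
- jar: bystander: amber glass jar, 60 mm across, 100 mm high, origin centre of its underside
- slidebox: bystander: blue plastic slide box with grey lid, 88 x 103 x 34 mm, origin centre of its underside
- mouse: bystander: black computer mouse, 100 x 58 x 29 mm, on a thin mat, origin centre of its underside
Mind the look-alikes: they are no part of the job. There is more than one size of the carrier; the job needs the smaller.

How it is judged:
By the outcome, as a careful person would: the job done as asked, in the order asked, and still so for the second after the job is handed in, with the robot touching nothing.
It also fails if it takes over 48 s, if anything falls off the work surface, if the arm or the gripper's body presses on something with over 40 N, if the wrist force passes 120 N, or if a joint passes its speed limit or range.

## Working session

There is one attempt and no reset: what is moved stays moved. The work goes in short steps, Python scripts to look and compute and a tool call to move; the robot and the scene stay as the last step left them, time stands still between calls to the robot, and variables do not carry over. Pictures are saved under pics/ and viewed, at most 10 in all, crops included, and the job is handed in when it is done.

Besides the shell and the picture viewer there is one more tool, called in YAML: its name, and indented under it one key for each argument. send_rows: Moves the arm, as the interface text tells. Its arguments: {"type":"object","properties":{"targets":{"type":"array"},"grip_force":{"type":"number"}},"required":["targets"]}

```bash
mkdir -p pics; ls
python3 - <<'E'
from rig import r,cams
import cv2,numpy as np
print(r.sense())
for n in ("top","side"):
    f=cams.grab_frame(n); cv2.imwrite(f"pics/{n}0.png",f["color"])
    print(n,{k:v for k,v in f.items() if k!="color"})
E
```

```text
pics
{'clock': 0.0, 'qpos': array([ 1.22761863e+00,  3.53651556e-01,  1.63414848e+00,  6.88540221e-06,
        1.15520240e+00, -2.39573969e-03]), 'qvel': array([-0.00078925, -0.00122632, -0.00056193,  0.00146927, -0.00140189,
       -0.0005484 ]), 'joint_efforts': array([ 5.60173557e-04, -6.05237103e+01, -3.42088187e+01,  1.08225527e-04,
        8.93724005e-03, -4.69328529e-05]), 'eef_pos': array([208.72211109, 588.60265846, 230.55341599]), 'tcp_rot': array([-3.14018288e+00, -9.67283604e-06,  2.80080791e+00]), 'contact_force': array([ 0.97706871, -0.08769438, -0.52026457]), 'wrist_torque': array([-0.01519177, -0.00485101,  0.00849397]), 'grasp_force': 0.0, 'opening': 0.9994351000990871}
top {'fx': 477.6275240901599, 'fy': 477.6275240901599, 'cx': 264.2284356808092, 'cy': 197.50684042169507, 'xyz': array([ 270.88506882,    5.38540551, 1384.08621153]), 'attitude': array([-2.92656898, -0.00543239, -1.59593974])}
side {'fx': 349.2438620658387, 'fy': 349.2438620658387, 'cx': 249.6410005630491, 'cy': 188.54660095127213, 'xyz': array([  83.32902128, -679.73238283,  619.98473503]), 'attitude': array([-2.15714585, -0.00240126, -0.63284189])}
```

View pics/top0.png

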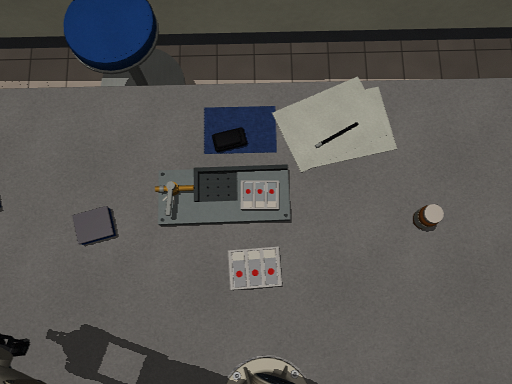

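View pics/side0.png

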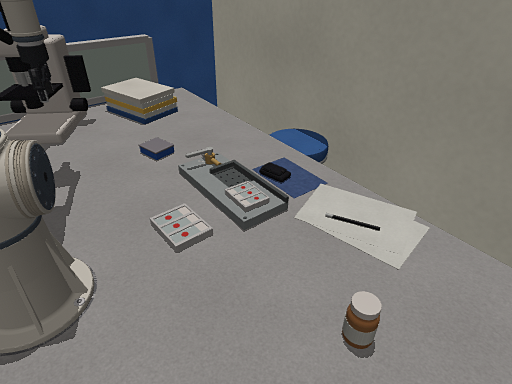

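The candidates for the carrier are the small one on the station apron, top pixel (260,194), and the larger one on the desk at (255,268). I choose the one on the apron: about 40x30 px comes to 110x84 mm. The station spans about (155..290, 165..223), with the valve at its left end, and station +y points roughly to world +y.

```bash
cat > h.py <<'E'
from rig import r,cams
import cv2,numpy as np
from scipy.spatial.transform import Rotation as R
def grab(n):
    f=cams.grab_frame(n); f["R"]=R.from_euler("xyz",f["attitude"]).as_matrix(); return f
def cast(f,uv,z):
    uv=np.atleast_2d(uv).astype(float)
    d=np.c_[(uv[:,0]-f["cx"])/f["fx"],(uv[:,1]-f["cy"])/f["fy"],np.ones(len(uv))]@f["R"].T
    return f["xyz"]+d*((z-f["xyz"][2])/d[:,2])[:,None]
def proj(f,P):
    c=(np.atleast_2d(P)-f["xyz"])@f["R"]
    return np.c_[c[:,0]/c[:,2]*f["fx"]+f["cx"],c[:,1]/c[:,2]*f["fy"]+f["cy"]]
def stn(o,yaw,P):  # station -> world
    return np.array(o)+np.atleast_2d(P)@R.from_euler("z",yaw).as_matrix().T
E
python3 - <<'E'
from h import *
f=grab("top"); im=f["color"]
c=cv2.resize(im[155:235,145:300],None,fx=5,fy=5,interpolation=cv2.INTER_CUBIC)
cv2.imwrite("pics/crop0.png",c)
print(cast(f,[[155,194],[290,194],[222,223],[222,168],[260,194]],30).round())
print(R.from_euler("xyz",r.sense()["tcp_rot"]).as_matrix().round(3))
w=grab("wrist"); print(w["xyz"],w["attitude"],w["fx"])
E
```

```text
[[584. 307.  30.]
 [575. -85.  30.]
 [494. 114.  30.]
 [658. 112.  30.]
 [577.   3.  30.]]
[[-0.942  0.334 -0.   ]
 [ 0.334  0.942 -0.001]
 [ 0.    -0.001 -1.   ]]
[135.29577975 614.11203998 373.84776047] [2.83542241e+00 1.89683577e-03 1.23024451e+00] 327.4977631034049
```

View pics/crop0.png

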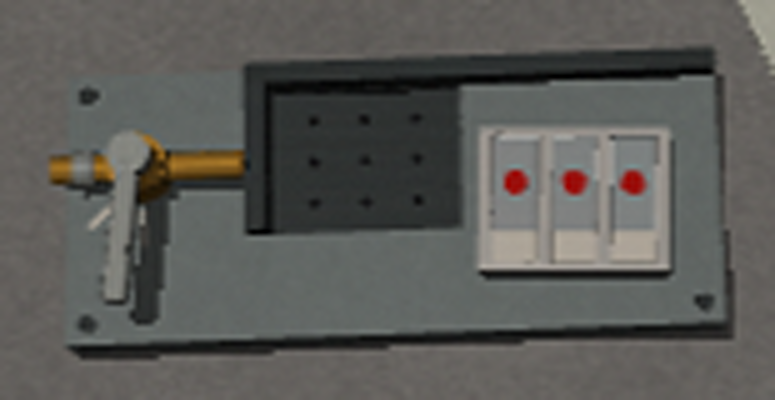

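send_rows:
  targets: [-0.477,-0.296,-0.049,0,0,1.23,1,-0.477,-0.296,-0.049,0,0,1.23,1,-0.477,-0.296,-0.049,0,0,1.23,1,-0.477,-0.296,-0.049,0,0,1.23,1,-0.477,-0.296,-0.049,0,0,1.23,1,-0.477,-0.296,-0.049,0,0,1.23,1,-0.477,-0.296,-0.049,0,0,1.23,1,-0.477,-0.296,-0.049,0,0,1.23,1,-0.477,-0.296,-0.049,0,0,1.23,1,-0.477,-0.296,-0.049,0,0,1.23,1,-0.477,-0.296,-0.049,0,0,1.23,1,-0.477,-0.296,-0.049,0,0,1.23,1]

```text
clock: 1.2
eef_pos: [520.9, 198.2, 275.0]
tcp_rot: [3.141, -0.0, 1.57]
contact_force: [0.4, 1.3, -0.8]
opening: 1.002
grasp_force: 0.0
```

send_rows:
  targets: [-0.048,0.039,-0.005,0,0,0,-1,-0.048,0.039,-0.005,0,0,0,-1,-0.048,0.039,-0.005,0,0,0,-1,-0.048,0.039,-0.005,0,0,0,-1,-0.048,0.039,-0.005,0,0,0,-1]

```text
clock: 1.62
eef_pos: [558.4, 152.4, 279.4]
tcp_rot: [-3.141, -0.0, 1.571]
contact_force: [-0.6, 0.8, -0.6]
opening: 0.301
grasp_force: 0.0
```

Run:
```python
from h import *
s=r.sense(); print(s["eef_pos"],s["tcp_rot"],s["opening"],s["clock"])
f=grab("wrist"); cv2.imwrite("pics/w1.png",f["color"]); cv2.imwrite("pics/w1b.png",cv2.resize(f["color"],None,fx=1.55,fy=1.55,interpolation=cv2.INTER_CUBIC))
print(f["xyz"],f["attitude"])
np.save("pics/w1.npy",f,allow_pickle=True)
```

```text
[558.41852157 152.37613053 279.37516479] [-3.14060895e+00 -1.62892412e-04  1.57050756e+00] 0.300733606964993 1.6167
[557.53240783 228.80499096 422.52888925] [ 2.83525536e+00  6.42508883e-04 -7.56036139e-05]
```

View pics/w1b.png

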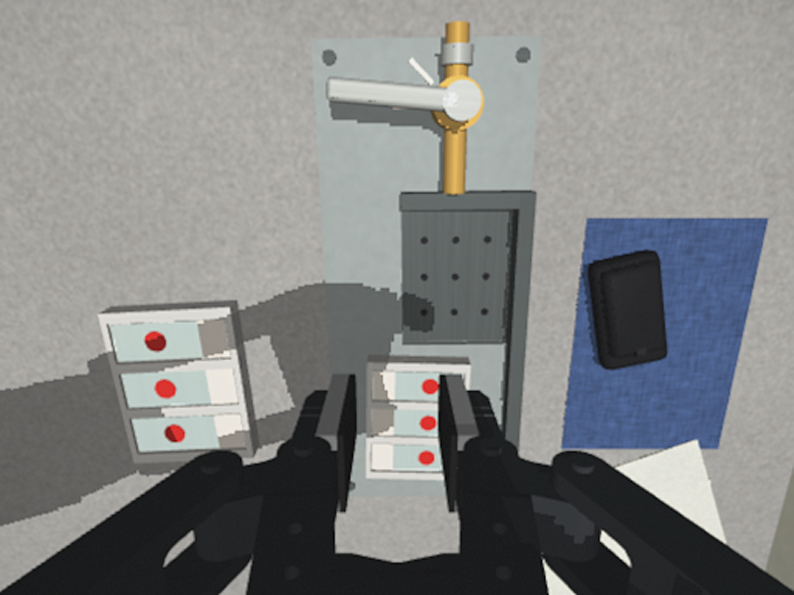

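The wrist view shows the station clearly. The deck corners are at (315,40) and (538,38), the end stop at (401..534,193), the pocket step at row 344, the handle tip at (330,90), and the axis at (463,100). The small carrier is on the apron behind the fingers. All of these are 1.55x pixels.

```bash
cat > fit.py <<'E'
from h import *
def rigid(S,W):
    S=np.array(S,float)[:,:2];W=np.array(W)[:,:2]
    a=S-S.mean(0);b=W-W.mean(0)
    th=np.arctan2((a[:,0]*b[:,1]-a[:,1]*b[:,0]).sum(),(a*b).sum())
    M=np.array([[np.cos(th),-np.sin(th)],[np.sin(th),np.cos(th)]])
    o=W.mean(0)-M@S.mean(0); return o,th,(W-(S@M.T+o))
def refine(im,uv):
    g=cv2.cvtColor(im,cv2.COLOR_BGR2GRAY)
    return cv2.cornerSubPix(g,np.float32(uv).reshape(-1,1,2),(3,3),(-1,-1),(3,30,.01)).reshape(-1,2)
E
python3 - <<'E'
from fit import *
w=np.load("pics/w1.npy",allow_pickle=True).item()
S=[(-80,190,30),(80,190,30),(80,85,46),(-19,85,46),(-19,-40,30)]
px=(np.array([(315,40),(538,38),(534,192),(401,193),(403,344)])+.5)/1.55-.5
def run(f,px,S):
    q=refine(f["color"],px); print((q-px).round(1).tolist())
    W=[cast(f,p,s[2])[0] for p,s in zip(q,S)]
    o,th,res=rigid(S,W); print("station",o.round(1),round(th,4)); print(res.round(1).tolist())
    return W
run(w,px,S)
f=grab("top")
S2=[(-80,190,30),(80,190,30),(80,85,46),(80,-190,46),(-19,85,46)]
p2=(np.array([(66,345),(68,75),(247,65),(714,50),(247,233)])+.5)/5-.5+[145,155]
run(f,p2,S2)
# carrier: top view, corners (station frame -x,+y),(+x,+y),(+x,-y),(-x,-y)
p3=(np.array([(479,266),(481,127),(671,127),(671,266)])+.5)/5-.5+[145,155]
run(f,p3,[(-42,55,46),(42,55,46),(42,-55,46),(-42,-55,46)])
E
```

```text
[[-1.1, -1.7], [1.8, -1.5], [1.3, -0.3], [-0.3, -1.0], [-0.8, 0.2]]
station [579.6 108.9] 0.0078
[[1.0, 0.0], [-0.8, -0.2], [-0.5, -0.0], [-0.0, 0.8], [0.4, -0.5]]
[[0.0, 0.0], [-0.0, 0.0], [2.9, 1.7], [-0.1, -0.4], [0.0, -0.0]]
station [577.  106.6] 0.0072
[[1.5, 1.2], [2.0, 2.5], [-5.1, -8.0], [2.2, 3.9], [-0.5, 0.4]]
[[-0.0, 0.0], [0.0, 0.0], [-0.3, 0.8], [-0.4, 0.9]]
station [572.8   4. ] -0.0406
[[1.3, -1.2], [-0.8, -0.1], [-1.2, 0.9], [0.7, 0.4]]
```

send_rows:
  targets: [-0.149,-0.063,0.18,0,0,-0.008,-1,-0.149,-0.063,0.18,0,0,-0.008,-1,-0.149,-0.063,0.18,0,0,-0.008,-1,-0.149,-0.063,0.18,0,0,-0.008,-1,-0.149,-0.063,0.18,0,0,-0.008,-1,-0.149,-0.063,0.18,0,0,-0.008,-1,-0.149,-0.063,0.18,0,0,-0.008,-1,-0.149,-0.063,0.21,0,0,-0.008,-1,-0.149,-0.063,0.23,0,0,-0.008,-1,-0.149,-0.063,0.243,0,0,-0.008,-1,-0.149,-0.063,0.243,0,0,-0.008,-1]

```text
clock: 2.63
eef_pos: [494.7, 4.2, 35.1]
tcp_rot: [-3.138, -0.0, 1.58]
contact_force: [-1.0, -0.4, 0.6]
opening: 0.0
grasp_force: 0.0
```

send_rows:
  targets: [0,0.006,0,0,0,0,-1,0,0.011,0,0,0,0,-1,0,0.016,0,0,0,0,-1,0,0.02,0,0,0,0,-1,0,0.024,0,0,0,0,-1,0,0.028,0,0,0,0,-1,0,0.032,0,0,0,0,-1,0,0.036,0,0,0,0,-1,0,0.04,0,0,0,0,-1,0,0.044,0,0,0,0,-1,0,0.044,0,0,0,0,-1]

```text
clock: 3.55
eef_pos: [539.6, 3.3, 37.4]
tcp_rot: [-3.14, 0.0, 1.579]
contact_force: [-5.1, 0.4, 8.6]
opening: -0.004
grasp_force: 4.1
```

Run:
```python
from h import *
s=r.sense(); print(s["eef_pos"],s["contact_force"])
f=grab("wrist"); cv2.imwrite("pics/w2b.png",cv2.resize(f["color"],None,fx=1.55,fy=1.55,interpolation=cv2.INTER_CUBIC))
np.save("pics/w2.npy",f,allow_pickle=True)
```

```text
[539.64066598   3.34003006  37.35286307] [-5.13305482  0.41980989  8.62692474]
```

View pics/w2b.png

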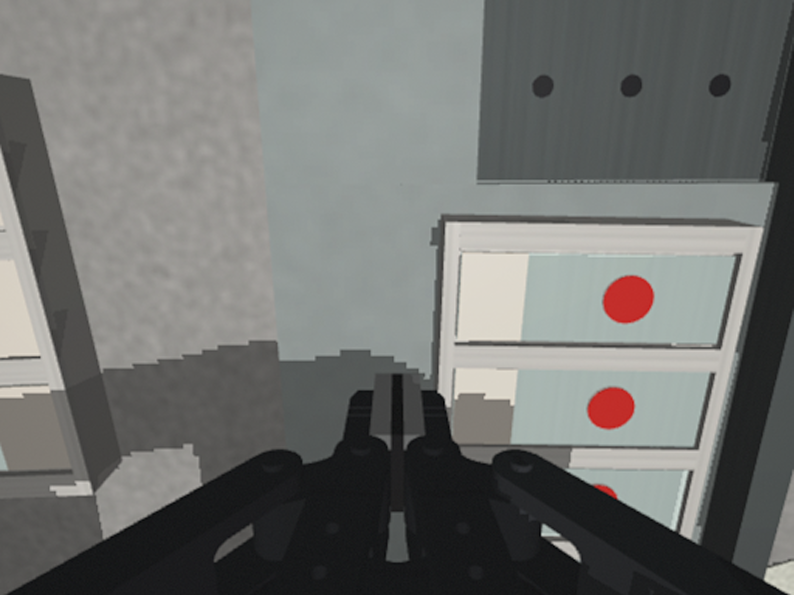

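The carrier has moved towards the fence. Its far top corners are at (443,222) and (762,228), and the fence face starts near (775,183). I'll compute the remaining gap.

```bash
cat >> h.py <<'E'
O=np.array([579.6,108.9,0]);YAW=0.0078
def tost(P): return (np.atleast_2d(P)-O)@R.from_euler("z",YAW).as_matrix()
E
python3 - <<'E'
from h import *
f=np.load("pics/w2.npy",allow_pickle=True).item()
px=lambda l:(np.array(l)+.5)/1.55-.5
print("carrier top",tost(cast(f,px([(443,222),(762,228),(690,535)]),46)).round(1))
print("step corner/fence",tost(cast(f,px([(478,183),(776,183),(252,0),(277,340)]),30)).round(1))
print(tost(r.sense()["eef_pos"]))
E
```

```text
carrier top [[ -29.6  -49.    46. ]
 [  55.1  -50.5   46. ]
 [  53.4 -150.4   46. ]]
step corner/fence [[-18.3 -40.1  30. ]
 [ 67.8 -40.1  30. ]
 [-79.7   6.6  30. ]
 [-79.9 -88.9  30. ]]
[[ -40.88457024 -105.27711951   37.2976107 ]]
```

send_rows:
  targets: [0,0,-0.002,0,0,0,-1,0,0.003,-0.002,0,0,0,-1,0,0.006,-0.002,0,0,0,-1,0,0.009,-0.002,0,0,0,-1,0,0.011,-0.002,0,0,0,-1,0,0.012,-0.002,0,0,0,-1,0,0.013,-0.002,0,0,0,-1]

```text
clock: 4.18
eef_pos: [552.8, 3.5, 38.8]
tcp_rot: [-3.141, 0.0, 1.579]
contact_force: [-5.7, 0.3, 7.3]
opening: -0.003
grasp_force: 3.8
```

send_rows:
  targets: [0,0.001,0,0,0,0,-1,0,0.002,0,0,0,0,-1,0,0.002,0,0,0,0,-1]

```text
clock: 4.43
eef_pos: [554.0, 3.5, 38.7]
tcp_rot: [-3.139, 0.0, 1.579]
contact_force: [-6.3, -0.2, 8.9]
opening: 0.002
grasp_force: 5.2
```

Run:
```python
from h import *
s=r.sense(); print(s["eef_pos"],s["contact_force"])
for n in ("wrist","side"):
    f=grab(n); np.save(f"pics/{n}3.npy",f,allow_pickle=True)
    if n=="wrist": a=cv2.resize(f["color"][100:384,200:512],(470,428),interpolation=cv2.INTER_CUBIC)
    else:
        p=proj(f,[[600,0,40]])[0]; print(p); u,v=p.astype(int)
        b=cv2.resize(f["color"][v-60:v+60,u-46:u+46],(328,428),interpolation=cv2.INTER_CUBIC)
cv2.imwrite("pics/c3.png",np.hstack([a,b]))
```

```text
[553.95371241   3.50380243  38.70891914] [-6.28813202 -0.21097667  8.91663432]
[254.10960341 192.19226481]
```

View pics/c3.png

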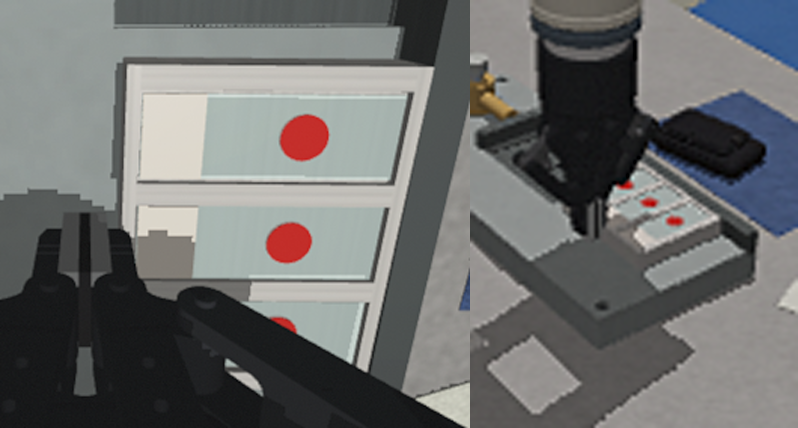

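The carrier now looks flush against the fence, flat, with its far edge near the step. I'll back off, lift and go behind it with the fingers part open.

Run:
```python
from h import *
f=np.load("pics/wrist3.npy",allow_pickle=True).item()
px=lambda l:(np.array(l)+.5)/1.506-.5+[200,100]
print("carrier top",tost(cast(f,px([(123,63),(430,66),(365,370)]),46)).round(1))
```

```text
carrier top [[ -16.9  -48.5   46. ]
 [  67.5  -49.3   46. ]
 [  67.3 -151.8   46. ]]
```

send_rows:
  targets: [0,-0.015,0,0,0,0,-1,0,-0.015,-0.04,0,0,0,-0.1,0,-0.015,-0.061,0,0,0,-0.1,-0.035,0.015,-0.061,0,0,0,-0.1,-0.07,0.04,-0.061,0,0,0,-0.1,-0.09,0.051,-0.061,0,0,0,-0.1,-0.09,0.051,-0.061,0,0,0,-0.1]

```text
clock: 5.12
eef_pos: [611.3, -90.4, 100.6]
tcp_rot: [3.136, 0.002, 1.577]
contact_force: [-0.7, -0.1, 0.0]
opening: 0.45
grasp_force: 0.0
```

send_rows:
  targets: [0,-0.002,0.03,0,0,0,-0.1,0,-0.002,0.055,0,0,0,-0.1,0,-0.002,0.066,0,0,0,-0.1,0,-0.002,0.066,0,0,0,-0.1,0,-0.002,0.066,0,0,0,-0.1]

```text
clock: 5.53
eef_pos: [604.7, -85.8, 33.6]
tcp_rot: [-3.141, -0.0, 1.579]
contact_force: [-0.7, 0.1, 0.0]
opening: 0.45
grasp_force: 0.0
```

send_rows:
  targets: [0.012,0.001,0,0,0,0,-0.1,0.02,0.002,0,0,0,0,-0.1,0.025,0.002,0,0,0,0,-0.1,0.03,0.002,0,0,0,0,-0.1,0.035,0.002,0,0,0,0,-0.1,0.04,0.002,0,0,0,0,-0.1,0.045,0.002,0,0,0,0,-0.1,0.05,0.002,0,0,0,0,-0.1,0.055,0.002,0,0,0,0,-0.1,0.06,0.002,0,0,0,0,-0.1,0.065,0.002,0,0,0,0,-0.1,0.07,0.002,0,0,0,0,-0.1]

```text
clock: 6.53
eef_pos: [606.1, -15.6, 33.7]
tcp_rot: [-3.141, 0.0, 1.579]
contact_force: [-0.2, -3.4, 1.6]
opening: 0.45
grasp_force: 1.6
```

Run:
```python
from h import *
s=r.sense(); print(tost(s["eef_pos"]),s["contact_force"])
f=grab("wrist"); np.save("pics/w4.npy",f,allow_pickle=True)
cv2.imwrite("pics/w4.png",cv2.resize(f["color"],None,fx=1.55,fy=1.55,interpolation=cv2.INTER_CUBIC))
```

```text
[[  25.53562277 -124.71079453   33.72104732]] [-0.17276921 -3.39039502  1.63474748]
```

View pics/w4.png

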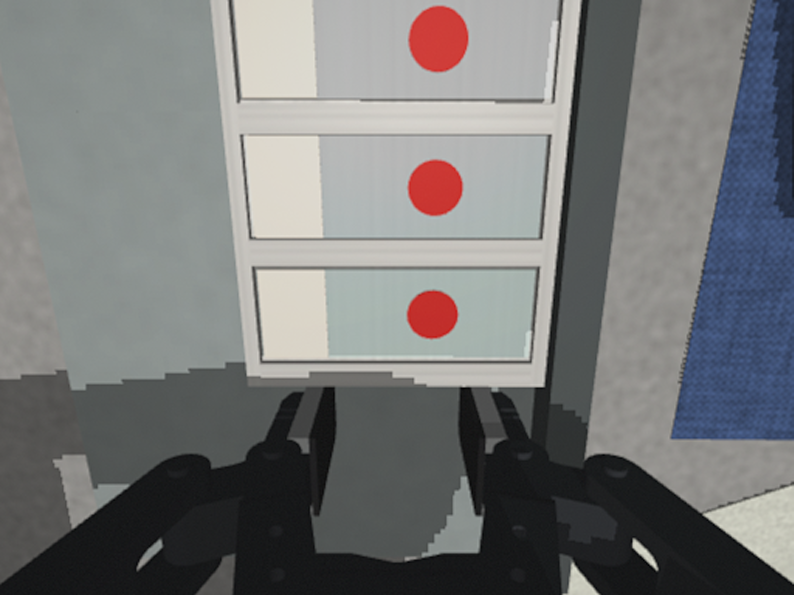

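The carrier is being pushed squarely, with its trailing edge at (248..545, 385) and both fingers behind it.

Run:
```python
from h import *
f=np.load("pics/w4.npy",allow_pickle=True).item()
px=lambda l:(np.array(l)+.5)/1.55-.5
print(tost(cast(f,px([(248,385),(545,386),(213,0),(582,0)]),46)).round(1))
```

```text
[[ -17.9 -114.3   46. ]
 [  66.8 -114.6   46. ]
 [ -17.3  -17.5   46. ]
 [  66.6  -17.5   46. ]]
```

send_rows:
  targets: [0.005,0,0,0,0,0,-0.1,0.01,0,0,0,0,0,-0.1,0.015,0,0,0,0,0,-0.1,0.02,0,0,0,0,0,-0.1,0.025,0,0,0,0,0,-0.1,0.03,0,0,0,0,0,-0.1,0.035,0,0,0,0,0,-0.1,0.04,0,0,0,0,0,-0.1,0.045,0,0,0,0,0,-0.1,0.05,0,0,0,0,0,-0.1,0.055,0,0,0,0,0,-0.1,0.06,0,0,0,0,0,-0.1]

```text
clock: 7.58
eef_pos: [605.5, 44.5, 33.6]
tcp_rot: [-3.141, -0.0, 1.579]
contact_force: [-0.4, -1.6, -0.3]
opening: 0.45
grasp_force: 0.7
```

Run:
```python
from h import *
s=r.sense(); print(tost(s["eef_pos"]),s["contact_force"])
f=grab("wrist"); np.save("pics/w5.npy",f,allow_pickle=True)
cv2.imwrite("pics/w5.png",cv2.resize(f["color"],None,fx=1.55,fy=1.55,interpolation=cv2.INTER_CUBIC))
```

```text
[[ 25.34775037 -64.56689091  33.56366614]] [-0.4490399  -1.55255864 -0.2628317 ]
```

View pics/w5.png

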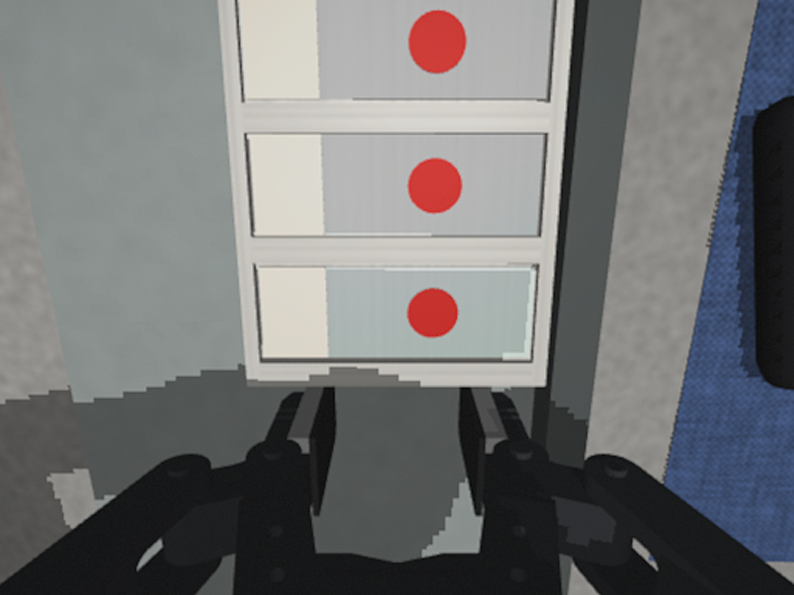

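The leading end has dipped into the pocket and the carrier is still square. Its trailing edge is at row 386, about y -54. I'll push the last 15.5 mm.

send_rows:
  targets: [0.004,0,0,0,0,0,-0.1,0.008,0,0,0,0,0,-0.1,0.011,0,0,0,0,0,-0.1,0.0135,0,0,0,0,0,-0.1,0.015,0,0,0,0,0,-0.1,0.0158,0,0,0,0,0,-0.1,0.016,0,0,0,0,0,-0.1,0.016,0,0,0,0,0,-0.1]

```text
clock: 8.3
eef_pos: [605.6, 60.0, 33.8]
tcp_rot: [3.142, -0.0, 1.579]
contact_force: [0.2, -0.1, -0.1]
opening: 0.453
grasp_force: 0.1
```

send_rows:
  targets: [-0.015,0,0,0,0,0,-0.1,-0.03,0,0,0,0,0,-0.1,-0.03,0,-0.04,0,0,0,-0.1,-0.02,0,-0.08,0,0,0,-0.1,-0.01,0,-0.12,0,0,0,-0.1,0,0,-0.16,0,0,0,-1,0.02,0,-0.18,0,0,0,-1,0.02,0,-0.18,0,0,0,-1,0.02,0,-0.18,0,0,0,-1,0.02,0,-0.18,0,0,0,-1]

```text
clock: 9.13
eef_pos: [604.7, 78.7, 212.8]
tcp_rot: [-3.14, 0.001, 1.578]
contact_force: [-0.5, 0.8, 0.1]
opening: 0.001
grasp_force: 0.0
```

Run:
```python
from h import *
s=r.sense(); print(tost(s["eef_pos"]),s["contact_force"])
f=grab("wrist"); np.save("pics/w6.npy",f,allow_pickle=True)
g=grab("side"); np.save("pics/s6.npy",g,allow_pickle=True)
p=proj(g,stn(O,YAW,[24,16,40]))[0].astype(int)
b=cv2.resize(g["color"][p[1]-45:p[1]+45,p[0]-60:p[0]+60],(400,300),interpolation=cv2.INTER_CUBIC)
a=cv2.resize(f["color"],(800,600),interpolation=cv2.INTER_CUBIC)
a[300:,:400]=b
cv2.imwrite("pics/w6.png",a)
```

```text
[[ 24.88353857 -30.38512452 212.76097097]] [-0.49872224  0.80486666  0.11308427]
```

View pics/w6.png

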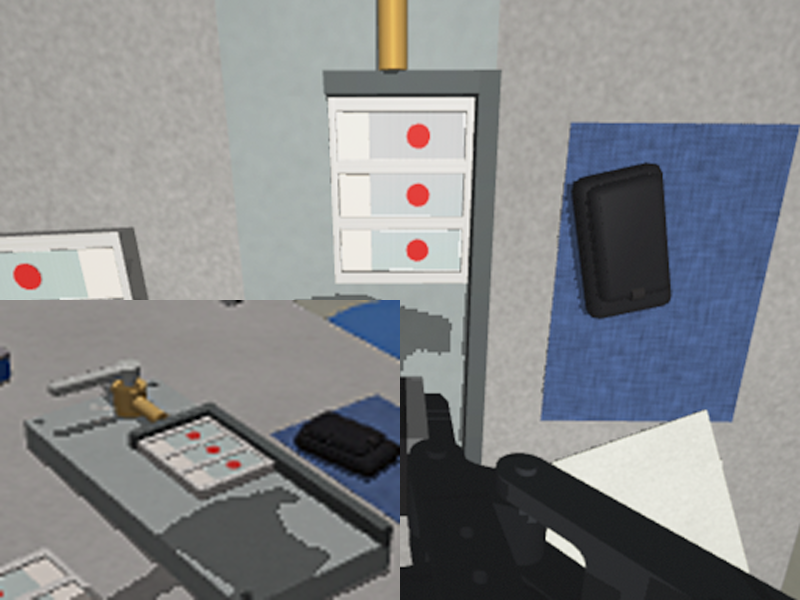

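The carrier lies inside the pocket. Its top corners are at (329,97), (475,97), (336,283) and (467,283). I'll check the height and position from the widths.

Run:
```python
from h import *
f=np.load("pics/w6.npy",allow_pickle=True).item()
k=800/512
px=lambda l:(np.array(l)+.5)/k-.5
q=px([(328,97),(475,97),(467,283),(336,283)])
for z in (40,46): 
    c=tost(cast(f,q,z)); print(z,c.round(1).tolist(),np.linalg.norm(c-np.roll(c,-1,0),axis=1).round(1))
# profile down the carrier's middle columns, trailing edge
g=f["color"].mean(2); u=int(px([(350,0)])[0][0]); print(g[170:195,u].round(),g[50:70,u].round())
t=np.array([[20,145,76],[-65,145,76]]); w=stn(O,YAW,t); print("axis,tip world",w.round(1)); print(proj(f,w))
```

```text
40 [[-17.6, 71.2, 40.0], [66.7, 71.2, 40.0], [66.5, -39.2, 40.0], [-17.2, -39.2, 40.0]] [ 84.3 110.4  83.7 110.4]
46 [[-16.9, 70.7, 46.0], [65.9, 70.7, 46.0], [65.7, -37.6, 46.0], [-16.4, -37.6, 46.0]] [ 82.7 108.3  82.1 108.3]
[234. 236. 225. 149. 163. 223. 221. 219. 220. 220. 216. 192. 169. 171.
 172. 172. 172. 173. 147.  98. 101. 102. 102. 100. 101.] [107. 106. 107. 107. 107. 107. 107. 107. 109.  95.  55.  44. 179. 234.
 229. 227. 227. 229. 229. 230.]
axis,tip world [[598.5 254.1  76. ]
 [513.5 253.4  76. ]]
[[250.71174035 -52.11158206]
 [133.24505169 -52.08062386]]
```

send_rows:
  targets: [0,0,0.04,0,0,0,-1,0,0,0.08,0,0,0,-1,-0.002,0,0.12,0,0,0,-1,-0.003,0,0.15,0,0,0,-1,-0.003,0,0.165,0,0,0,-1,-0.003,0,0.169,0,0,0,-1,-0.003,0,0.17,0,0,0,-1,-0.003,0,0.17,0,0,0,-1]

```text
clock: 9.9
eef_pos: [605.3, 76.4, 43.3]
tcp_rot: [-3.141, 0.0, 1.578]
contact_force: [-0.1, 0.3, 0.1]
opening: 0.0
grasp_force: 0.0
```

send_rows:
  targets: [0,0,0.0015,0,0,0,-1,0,0,0.0025,0,0,0,-1,0,0,0.0035,0,0,0,-1,0,0,0.004,0,0,0,-1]

```text
clock: 10.23
eef_pos: [605.8, 77.0, 40.3]
tcp_rot: [3.141, -0.0, 1.579]
contact_force: [-0.4, -0.0, -0.2]
opening: 0.001
grasp_force: 0.0
```

Run:
```python
from h import *
f=np.load("pics/w1.npy",allow_pickle=True).item()
px=lambda l:(np.array(l)+.5)/1.55-.5
print(tost(cast(f,px([(330,80),(329,101),(463,100),(444,90),(446,109)]),82)).round(1))
s=r.sense(); print(s["qpos"],stn(O,YAW,[-40,145,0]),stn(O,YAW,[20-60*.7071,145+60*.7071,0]))
```

```text
[[-62.4 157.   82. ]
 [-63.6 144.9  82. ]
 [ 20.2 144.8  82. ]
 [  8.2 150.7  82. ]
 [  9.6 139.6  82. ]]
[ 1.23952484e-01  5.62543218e-01  1.79581150e+00 -1.67871486e-05
  7.82193826e-01  1.15951996e-01] [[538.47022826 253.58359229   0.        ]] [[555.71277422 296.1453775    0.        ]]
```

send_rows:
  targets: [0,0,-0.04,0,0,0,-1,0,0,-0.08,0,0,0,-0.1,0,0,-0.11,0,0,0,0.1,0.03,-0.015,-0.11,0,0,-0.12,0.1,0.06,-0.03,-0.11,0,0,-0.24,0.1,0.09,-0.045,-0.11,0,0,-0.36,0.1,0.12,-0.055,-0.11,0,0,-0.48,0.1,0.15,-0.065,-0.11,0,0,-0.6,0.1,0.176,-0.067,-0.11,0,0,-0.72,0.1,0.176,-0.067,-0.11,0,0,-0.84,0.1,0.176,-0.067,-0.11,0,0,-0.96,0.1,0.176,-0.067,-0.11,0,0,-1.08,0.1]

```text
clock: 11.23
eef_pos: [536.8, 253.3, 150.1]
tcp_rot: [3.141, 0.0, 2.666]
contact_force: [-0.4, -1.1, 0.3]
opening: 0.548
grasp_force: 0.0
```

send_rows:
  targets: [0,0,0,0,0,-0.12,0.1,0,0,0,0,0,-0.24,0.1,0,0,0,0,0,-0.36,0.1,0,0,0.02,0,0,-0.483,0.1,0,0,0.05,0,0,-0.483,0.1,0,0,0.08,0,0,-0.483,0.1,0,0,0.098,0,0,-0.483,0.1,0,0,0.1,0,0,-0.483,0.1,0,0,0.1,0,0,-0.483,0.1]

```text
clock: 11.98
eef_pos: [536.4, 252.2, 49.1]
tcp_rot: [-3.141, -0.002, -3.141]
contact_force: [0.1, -0.3, 0.2]
opening: 0.549
grasp_force: 0.0
```

send_rows:
  grip_force: 20
  targets: [0,0.002,0,0,0,0,0.1,0,0.002,0,0,0,0,-0.4,0,0.002,0,0,0,0,-1,0,0.002,0,0,0,0,-1,0,0.002,0,0,0,0,-1,0,0.002,0,0,0,0,-1,0,0.002,0,0,0,0,-1]

```text
clock: 12.57
eef_pos: [537.8, 255.0, 51.1]
tcp_rot: [3.14, 0.002, -3.142]
contact_force: [-1.6, 1.9, 7.0]
opening: 0.161
grasp_force: 23.1
```

send_rows:
  targets: [-0.0003,0.006,0,0,0,0.097,-1,-0.0012,0.012,0,0,0,0.194,-1,-0.0026,0.0177,0,0,0,0.291,-1,-0.0046,0.0234,0,0,0,0.389,-1,-0.0072,0.0288,0,0,0,0.486,-1,-0.0102,0.0339,0,0,0,0.583,-1,-0.0136,0.0384,0,0,0,0.68,-1,-0.0173,0.042,0,0,0,0.778,-1,-0.0173,0.042,0,0,0,0.778,-1,-0.0173,0.042,0,0,0,0.778,-1,-0.0173,0.042,0,0,0,0.778,-1]

```text
clock: 13.48
eef_pos: [555.4, 297.4, 51.1]
tcp_rot: [3.138, 0.001, 2.366]
contact_force: [0.3, 4.4, 7.0]
opening: 0.16
grasp_force: 23.0
```

send_rows:
  targets: [0,0,0,0,0,0,0.1,0,0,0,0,0,0,0.1,0,0,0,0,0,0,0.1,0,0,-0.03,0,0,0,0.1,0,0,-0.065,0,0,0,0.1,0,0,-0.1,0,0,0,0.1,-0.02,0,-0.135,0,0,0,0.1,-0.05,0,-0.16,0,0,0,0.1,-0.08,0,-0.18,0,0,0,0.1,-0.1,0,-0.2,0,0,0,0.1,-0.1,0,-0.2,0,0,0,0.1,-0.1,0,-0.2,0,0,0,0.1]

```text
clock: 14.48
eef_pos: [626.3, 225.3, 250.5]
tcp_rot: [3.14, 0.001, 2.362]
contact_force: [0.1, 0.1, -0.6]
opening: 0.55
grasp_force: 0.0
```

Run:
```python
from h import *
s=r.sense(); print(tost(s["eef_pos"]),s["contact_force"],s["clock"],abs(s["qvel"]).max())
f=grab("wrist"); np.save("pics/w7.npy",f,allow_pickle=True)
g=grab("top"); np.save("pics/t7.npy",g,allow_pickle=True)
a=cv2.resize(f["color"],(800,600),interpolation=cv2.INTER_CUBIC)
a[400:,:400]=cv2.resize(g["color"][155:235,145:305],(400,200),interpolation=cv2.INTER_CUBIC)
cv2.imwrite("pics/w7.png",a)
```

```text
[[ 47.65565894 116.06876769 250.46848372]] [ 0.05659586  0.06611735 -0.58032865] 14.4833 0.051263172682133686
```

View pics/w7.png

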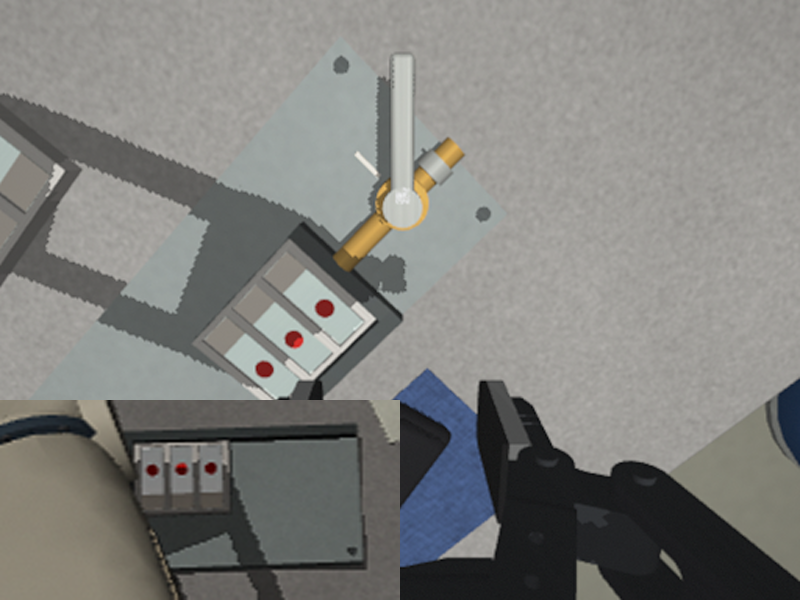

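The handle points straight up the image, from axis (402,206) to tip (402,55), and the carrier is still in the pocket. Now I'll compute its angle.

Run:
```python
from h import *
f=np.load("pics/w7.npy",allow_pickle=True).item()
px=lambda l:(np.array(l)+.5)/(800/512)-.5
p=tost(cast(f,px([(402,180),(402,55),(402,206)]),82)); print(p.round(1)); d=p[1]-p[0]; print(np.degrees(np.arctan2(d[1],-d[0])))
```

```text
[[  8.  156.1  82. ]
 [-39.6 203.7  82. ]
 [ 18.7 145.4  82. ]]
45.01354560716859
```

The valve reads 45.0 degrees. The carrier lies flat in the pocket, and the arm is clear and at rest, so I'm handing in.

```bash
python3 -c "
from rig import r
print(r.sign_off())"
```

```text
the job is handed in; nothing more can be done
None
```

I slid the smaller carrier fully into its pocket, flat and square, then turned the valve to 45° (measured 45.0°). I handed the job in at about 14.5 s, with the arm clear and the jar, slide box and mouse untouched.

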